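# Tip the tall tin flat in the drawer and push the drawer shut

### The job

The tall tin standing in the half-open drawer is too high for the drawer to close. With the fingertips only, push the tin over towards the empty middle of the drawer so that it lies on a broad face flat on the drawer floor, not on the ladle or whisk, and then push the drawer fully shut without slamming it. Do not pinch or lift anything, push lightly, and leave the ladle and whisk lying in the drawer and the pepper mill and the ramekin beside the drawer where they stand.

Things in the scene. Friction and masses are not known exactly. Their poses are not given: they have to be found in the camera images.
- tin: Tall closed tin of bare cast aluminium with a dark lid seam: block 55 thick (x axis), 85 wide (y), 125 mm tall (z), 0.26-0.46 kg. Origin: centre of underside. Stands in the left or right half of the drawer, broad faces (+x, -x) turned to the drawer's sides within 15 degrees. Pushed level near the top of a broad face it tips, not slides, and falls by itself past 24 degrees.
- tin_center (a point): The middle of the tin, 62.5 mm above its underside when it stands; 27.5 mm above the drawer floor when it lies on a broad face.
- drawer (a joint): How far the drawer is open, m: 0 fully shut, starts at 0.19 to 0.21, stop at 0.28. Slides level with about 2.5 N friction plus 8 N per m/s, no spring or catch, and stays where it is left.
- drawer_floor (a point): Middle of the front edge of the drawer's inner floor (against the inside of the drawer front), 30 mm above the table. x points into the counter (the way the drawer shuts), y to the left seen from the robot, z up. Floor 323 mm (x) by 460 mm (y). Side and back walls: 12 mm thick, 52 mm above the floor. Drawer front: 18 mm thick, 500 mm wide, from 20 to 105 mm above the table.
- drawer_handle (a point): Middle of the level steel bar handle on the drawer front: round, 11 mm thick, 180 mm long along y, 35 mm in front of the face, 72 mm above the table. The drawer may be pushed on this bar or on the front itself.
- counter: Fixed counter with a concrete top 850 wide, 415 deep, 25 mm thick; upper face 135, lower face 110 mm above the table. Origin: on the table below the middle of the drawer front's outer face when shut; x points into the counter, y left. The concrete's front edge is 20 mm behind that face; mug (85 mm high), glass bowl and griddle stand on it, 50 mm or more behind that edge.
- ladle: Black nylon ladle lying in the drawer, bowl 76 mm across and 30 mm high, handle 155 mm long pointing along its x (into the drawer). Origin: under the middle of its bowl. It lies in the other side half of the drawer from the tin.
- whisk: Stainless balloon whisk lying beside the ladle in the same half of the drawer, 245 mm long, 48 mm high and wide at the wires; its handle points along x. Origin: on the floor under the middle of the wires.
- mill: Dark wooden pepper mill, 52 mm across, 100 mm high, standing on the table to the left or right of the open drawer. Origin: centre of its underside.
- ramekin: White ceramic ramekin, 80 mm across, 45 mm high, standing on the table on the other side of the open drawer. Origin: centre of its underside.
Mind the look-alikes: they are no part of the job. Leave any white look-alike of the ladle alone. What is shaped like the tin but purple is not meant.

How it is judged:
By the outcome, as a careful person would: the job done as asked, in the order asked, and still so for the second after the job is handed in, with the robot touching nothing.
It also fails if it takes over 51 s, if anything falls off the work surface, if the arm or the gripper's body presses on something with over 40 N, if the wrist force passes 120 N, or if a joint passes its speed limit or range.

### The arm

A 7-joint arm with a two-finger parallel gripper is mounted at the origin on the work surface. World frame = base frame: x ahead of the robot, y to its left, z up, the work surface at z = 0. Lengths are in m, angles in degrees, forces in N, time in s.
With the tool pointing down it reaches from about 0.35 to 0.775 m from the base axis. Payload 3.1 kg.
Tool frame: the origin (TCP) lies at the very end of the fingers, on their centre line; the grasp point (between the pads) lies 19 mm behind it; z points along the fingers, y is the line along which they close (so a half turn about z gives the same grasp; the last joint's range is limited). The gripper opens to 85 mm and grips with 20 to 120 N. Pads are 22 mm wide; open, the fingers measure 114 mm over their backs; the gripper's body (76 mm by 85 mm) begins 54 mm behind the grasp point. The pads swing forward as they close: fully open they stand 13 mm farther back than shut.
Start: joints at [72.726, 17.813, 0.802, 86.603, -0.252, 75.585, -1.558], TCP at [0.141, -0.532, 0.231] pointing down, gripper open.
Joint ranges: [-154.91, 154.91], [-16.99, 109.72], [-72.82, 74.43], [7.12, 147.25], [-82.49, 262.49], [11.32, 116.49], [-174.64, 174.64]. Speed limits (degrees/s): [159.86, 159.86, 180, 180, 180, 180, 180].

### API

Orientations are given as a 3x3 rotation matrix whose columns are the frame's x, y, z axes.
In Python, from cell import r gives the robot as it stands. The module is installed in compiled form; this text tells all that it offers.
- The arm moves only by the tool apply_moves, never from a script. Its argument "commands" is a list of rows, each a list of 2 entries, a list of its own where there are three numbers: the shift along the tool's x, y, z each as a share of 50 cm, from -1 to 1, then the turn about the tool's z as a share of 30 degrees, from -1 to 1. In form: [[[tx, ty, tz], roll], ...]. A call has 1 to 8 rows; each row is the pose to reach, as a shift and turn from the pose commanded when the call began, along the tool's axes at that moment; what a row does not reach only later rows make up. A row lasts 1/12 s, in which the tool goes at most 41.7 mm and 7.16 degrees, less where a joint would pass 70% of its speed; a pose out of reach is approached as far as the arm can. A call with a number of a shift or a turn outside -1 to 1 is refused whole. A call with a gripper value outside its range is refused whole. "hand" is the closure, from -1 (fully open) to 1 (shut), set as the call begins (left out, the last holds). The fingers move at their own pace and stop on an object; "newtons" is the grip in N (left out, the last holds). Time passes only in rows, so rows that repeat a pose let the fingers close. It gives the time, the measured TCP pose, the force, the opening and the grip force at its end, in the units of the state.
- r.read_state(): the state, without advancing time (a new reading comes with each control period).
- r.camera(name): name is "side" or "top" or "wrist"; returns the picture (400x640x3 uint8, blue, green, red); there is no depth.
- r.camera_info(name): a dict with "fx", "fy", "cx", "cy" (pixels), "R" (3x3) and "t" (3): a world point X has camera coordinates R X + t; the wrist camera has in their place "T_tool_cam" (4x4, takes a point from camera to tool coordinates, whose origin is the TCP and whose axes are the flange's). Camera axes: x right, y down, z forward; pixel columns grow to the right and rows downward; lengths in m; the calibration is good to about 2 mm. A picture is of the moment at which its call begins: read the wrist's pose just before it. camera_info takes no time and is no camera call.
- r.job_done(): hands the job in; it is judged then, once.
The state is a dict: "t": time; "q": joint angles; "joint_velocities": joint speeds; "joint_torque": joint torques, N m; "tcp_pos": TCP position; "tool_rot": TCP orientation; "ft_force": force on the tool from outside, world axes, zero at the start; "moment": the same for the moment, N m; "gripper_width": opening from 0.0 (shut) to 1.0 (fully open); "grasp_force": force on a finger pad.
Only numpy, scipy, OpenCV 4.12 (cv2) and the standard library are available. Lean on these libraries where they do the work, as an engineer would, in place of code of your own. Each camera call takes 0.05 s, during which the arm holds its last target. There are 200 camera calls.

## Working session

There is one attempt and no reset: what is moved stays moved. The work goes in short steps, Python scripts to look and compute and a tool call to move; the robot and the scene stay as the last step left them, time stands still between calls to the robot, and variables do not carry over. Pictures are saved under pics/ and viewed, at most 10 in all, crops included, and the job is handed in when it is done.

Besides the shell and the picture viewer there is one more tool, called after "Request:" as name([rows], argument=value, ...), one row to a line, values as JSON. apply_moves: Moves the arm, as the interface text tells. Its arguments: {"type":"object","properties":{"commands":{"type":"array"},"hand":{"type":"number"},"newtons":{"type":"number"}},"required":["commands"]}

```bash
mkdir -p pics
python3 - <<'E'
from cell import r
import cv2,numpy as np
np.set_printoptions(precision=4,suppress=True)
s=r.read_state();print(s['t'],s['tcp_pos'],s['tool_rot'],s['gripper_width'])
for n in('top','side'):
    cv2.imwrite(f'pics/{n}1.png',r.camera(n));i=r.camera_info(n);print(n,i)
E
```

```text
0.0 [ 0.1412 -0.5308  0.2302] [[ 0.9664  0.2571 -0.0007]
 [ 0.2571 -0.9664  0.0022]
 [-0.0001 -0.0023 -1.    ]] 1.0038749582577566
top {'fx': 408.1377065765899, 'fy': 408.1377065765899, 'cx': 316.6926513051665, 'cy': 196.14157997582976, 'R': array([[ 0.0077, -0.9999,  0.0067],
       [-0.9847, -0.0088, -0.174 ],
       [ 0.174 , -0.0052, -0.9847]]), 't': array([0.0083, 0.542 , 1.0898])}
side {'fx': 392.99126258680803, 'fy': 392.99126258680803, 'cx': 319.88176718427576, 'cy': 200.3580530619727, 'R': array([[ 0.9979, -0.0638, -0.0078],
       [-0.0479, -0.6581, -0.7514],
       [ 0.0428,  0.7502, -0.6598]]), 't': array([-0.5201,  0.0917,  1.2526])}
```

View pics/top1.png

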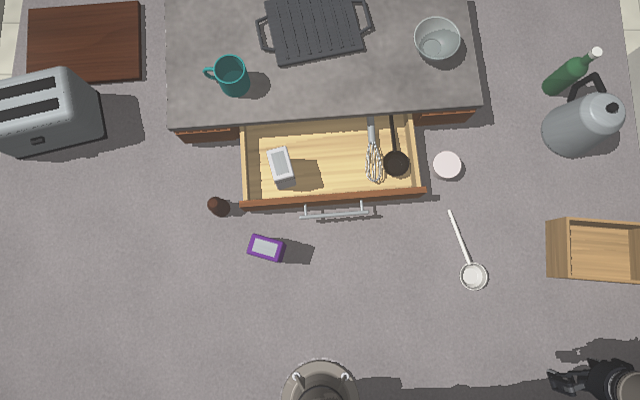

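View pics/side1.png

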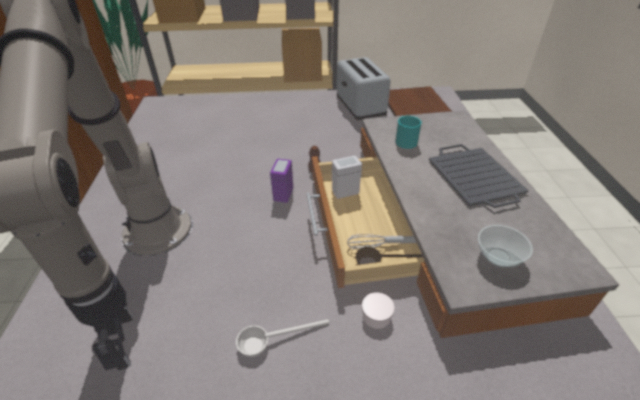

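The tin-shaped things in the top view are a silver block at (281,165), which is in the drawer, and a purple block at (266,248), which is out on the table. The silver one fits the description. The black ladle (397,160) and whisk (375,160) are on the right, with a white look-alike ladle at (473,275). The mill is at (218,206) and the ramekin at (447,165). I'll confirm with one crop.

Run:
```python
import cv2
a=cv2.imread('pics/top1.png')[100:260,200:460]
cv2.imwrite('pics/crop1.png',cv2.resize(a,None,fx=3,fy=3,interpolation=cv2.INTER_CUBIC))
```

```text
(no output)
```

View pics/crop1.png

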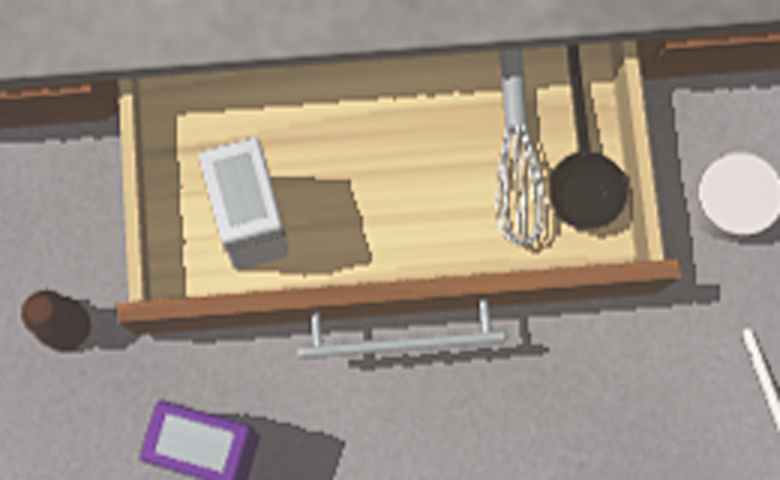

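```bash
cat > h.py <<'E'
import numpy as np
from cell import r
np.set_printoptions(precision=4,suppress=True)
def ray(cam,u,v,z):
    i=r.camera_info(cam);R=np.array(i['R']);t=np.array(i['t']);C=-R.T@t
    d=R.T@np.array([(u-i['cx'])/i['fx'],(v-i['cy'])/i['fy'],1]);return C+d*(z-C[2])/d[2]
E
python3 - <<'E'
from h import *
def c(u,v,z): return ray('top',200+(u+.5)/3-.5,100+(v+.5)/3-.5,z)
T=np.array([c(*p,.155) for p in[(199,152),(258,138),(283,228),(224,243)]])
print(T,T.mean(0));e=(T[3]-T[0]+T[2]-T[1])/2;f=(T[1]-T[0]+T[2]-T[3])/2
print('len',np.linalg.norm(e),np.linalg.norm(f),'dir long',np.degrees(np.arctan2(-e[1],-e[0])),'f',np.degrees(np.arctan2(-f[1],-f[0])))
h=[c(298,352,.072),c(505,337,.072)];print('handle',h,(h[0]+h[1])/2)
fr=[c(118,305,.105),c(679,262,.105)];print('front in top',fr,(fr[0]+fr[1])/2)
for n,p in dict(sideLout=(119,82,.082),sideLin=(135,82,.082),sideLfront=(142,300,.082),sideRin=(625,45,.082),whisk=(497,195,.05),whend=(497,240,.02),ladle=(590,190,.03),mill=(40,305,.1),ramek=(740,193,.045),counterL=(0,80,.135),counterR=(770,20,.135),purple=(198,440,.125),pur_tr=(252,440,.125),pur_top=(160,403,.125)).items(): print(n,c(*p))
d=h[1]-h[0];print('yaw',np.degrees(np.arctan2(d[0],-d[1])));d=fr[1]-fr[0];print(np.degrees(np.arctan2(d[0],-d[1])))
i=r.camera_info('wrist');print(i['T_tool_cam'])
E
```

```text
[[0.6412 0.1445 0.155 ]
 [0.6541 0.0942 0.155 ]
 [0.5752 0.0714 0.155 ]
 [0.5618 0.121  0.155 ]] [0.6081 0.1078 0.155 ]
len 0.08247371629886244 0.051617172928734516 dir long 16.284317561509447 f 104.80186612928935
handle [array([0.48  , 0.0603, 0.072 ]), array([ 0.4952, -0.1264,  0.072 ])] [ 0.4876 -0.0331  0.072 ]
front in top [array([0.516 , 0.2176, 0.105 ]), array([ 0.559 , -0.2773,  0.105 ])] [ 0.5375 -0.0298  0.105 ]
sideLout [0.7291 0.2296 0.082 ]
sideLin [0.7293 0.2148 0.082 ]
sideLfront [0.5245 0.2006 0.082 ]
sideRin [ 0.7701 -0.2412  0.082 ]
whisk [ 0.6328 -0.1237  0.05  ]
whend [ 0.5962 -0.127   0.02  ]
ladle [ 0.6438 -0.2155  0.03  ]
mill [0.5162 0.2873 0.1   ]
ramek [ 0.6383 -0.3545  0.045 ]
counterL [0.7111 0.3241 0.135 ]
counterR [ 0.7741 -0.359   0.135 ]
purple [0.3978 0.1416 0.125 ]
pur_tr [0.3981 0.096  0.125 ]
pur_top [0.4288 0.1748 0.125 ]
yaw 4.66408905635487
4.962275484167069
[[-0.0001 -0.9454 -0.326   0.0852]
 [ 1.     -0.0002  0.0002 -0.0002]
 [-0.0003 -0.326   0.9454 -0.1424]
 [ 0.      0.      0.      1.    ]]
```

Confirmed: the bare aluminium block is the tin, with its top centre at about (0.608, 0.108). The tool's y axis already points across its broad face towards the middle, so I'll go to the left side of it with the fingers shut.

Request:
apply_moves([
  [[0.055,-0.05,0],0],
  [[0.11,-0.1,0],0],
  [[0.17,-0.155,0],0],
  [[0.23,-0.21,0],0],
  [[0.29,-0.265,0],0],
  [[0.35,-0.32,0],0],
  [[0.41,-0.38,0],0],
  [[0.47,-0.435,0],0],
], hand=1, newtons=20)

```text
t: 0.77
tcp_pos: [0.3127, -0.2588, 0.231]
tool_rot: [[0.967, 0.257, -0.001], [0.257, -0.967, 0.0], [-0.001, -0.0, -1.0]]
ft_force: [1.3, -0.1, 0.4]
gripper_width: 0.002
grasp_force: 0.0
```

Request:
apply_moves([
  [[0.055,-0.05,0],0],
  [[0.11,-0.1,0],0],
  [[0.17,-0.155,0],0],
  [[0.23,-0.21,0],0],
  [[0.29,-0.265,0],0],
  [[0.35,-0.32,0],0],
  [[0.41,-0.38,0],0],
  [[0.47,-0.435,0],0],
])

```text
t: 1.43
tcp_pos: [0.4839, 0.0114, 0.2311]
tool_rot: [[0.967, 0.257, -0.001], [0.257, -0.967, -0.0], [-0.001, 0.0, -1.0]]
ft_force: [0.5, -1.0, -0.2]
gripper_width: 0.004
grasp_force: 0.0
```

Run:
```python
from h import *
s=r.read_state();p=np.array(s['tcp_pos']);R=np.array(s['tool_rot']);print(s['t'],p,R,s['ft_force'],s['gripper_width'])
print(R.T@(np.array([.589,.178,.231])-p)/.5)
```

```text
1.4333 [0.4839 0.0114 0.2311] [[ 0.9665  0.2566 -0.0006]
 [ 0.2566 -0.9665 -0.0004]
 [-0.0007  0.0002 -1.    ]] [ 0.5074 -1.0097 -0.1602] 0.004450506843396992
[ 0.2886 -0.2682 -0.0001]
```

Request:
apply_moves([
  [[0.058,-0.054,0],0],
  [[0.116,-0.108,0],0],
  [[0.174,-0.162,0],0],
  [[0.232,-0.216,0],0],
  [[0.27,-0.25,0],0],
  [[0.29,-0.27,0],0],
  [[0.29,-0.27,0],0],
])

```text
t: 2.02
tcp_pos: [0.589, 0.1821, 0.2298]
tool_rot: [[0.965, 0.262, -0.002], [0.263, -0.965, 0.003], [-0.001, -0.004, -1.0]]
ft_force: [-0.5, 0.1, 0.1]
gripper_width: 0.004
grasp_force: 0.0
```

Run:
```python
from h import *
import cv2
s=r.read_state();p=np.array(s['tcp_pos']);print(s['t'],p,s['ft_force'])
a=r.camera('side');b=r.camera('top')
a=cv2.resize(a[100:300,260:460],None,fx=2,fy=2,interpolation=2);b=cv2.resize(b[90:290,200:400],None,fx=2,fy=2,interpolation=2)
cv2.imwrite('pics/two2.png',np.hstack([b,a]))
```

```text
2.0167 [0.589  0.1821 0.2298] [-0.477   0.0691  0.0533]
```

View pics/two2.png

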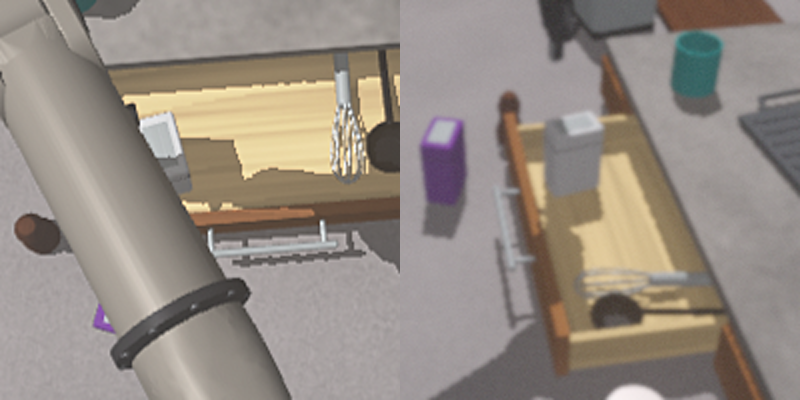

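The tin still stands untouched at crop (573,155), and the shut fingertips are above and to its left (560,50). I'll lower the tips to about 17 mm below the tin's top.

Request:
apply_moves([
  [[0,0,0.05],0],
  [[0,0,0.1],0],
  [[0,0,0.15],0],
  [[0,0,0.184],0],
  [[0,0,0.184],0],
])

```text
t: 2.53
tcp_pos: [0.5861, 0.173, 0.1348]
tool_rot: [[0.967, 0.254, -0.009], [0.254, -0.967, -0.005], [-0.01, 0.003, -1.0]]
ft_force: [-0.9, -0.8, -0.6]
gripper_width: -0.001
grasp_force: 0.0
```

Request:
apply_moves([
  [[0,0.01,0],0],
  [[0,0.02,0],0],
  [[0,0.03,0],0],
  [[0,0.04,0],0],
  [[0,0.045,0],0],
  [[0,0.05,0],0],
  [[0,0.055,0],0],
  [[0,0.06,0],0],
])

```text
t: 3.2
tcp_pos: [0.5969, 0.1484, 0.1394]
tool_rot: [[0.966, 0.257, 0.0], [0.257, -0.966, 0.0], [0.0, -0.0, -1.0]]
ft_force: [-0.3, 0.0, -0.5]
gripper_width: 0.001
grasp_force: 0.0
```

Request:
apply_moves([
  [[0,0.006,0],0],
  [[0,0.012,0],0],
  [[0,0.018,0],0],
  [[0,0.024,0],0],
  [[0,0.03,0],0],
  [[0,0.036,0],0],
  [[0,0.042,0],0],
  [[0,0.048,0],0],
])

```text
t: 3.87
tcp_pos: [0.6032, 0.1247, 0.1392]
tool_rot: [[0.966, 0.257, -0.0], [0.257, -0.966, -0.0], [-0.0, 0.0, -1.0]]
ft_force: [-0.7, 1.0, -0.2]
gripper_width: -0.0
grasp_force: 0.3
```

Run:
```python
from h import *
import cv2
s=r.read_state();p=np.array(s['tcp_pos']);print(s['t'],p,s['ft_force'])
a=r.camera('side')
cv2.imwrite('pics/s3.png',cv2.resize(a[100:300,260:460],None,fx=3,fy=3,interpolation=2))
```

```text
3.8667 [0.6032 0.1247 0.1392] [-0.6544  1.0004 -0.2009]
```

View pics/s3.png

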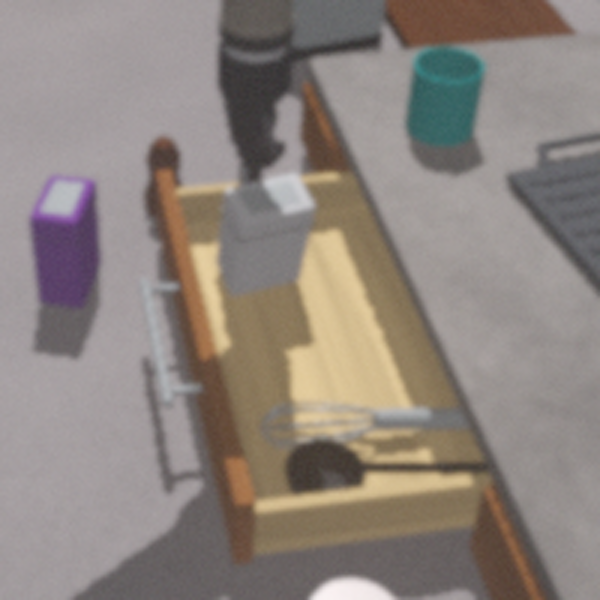

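The tin is leaning slightly and its base edge hasn't moved (crop 230,292). I'll keep pushing.

Request:
apply_moves([
  [[0,0.007,0],0],
  [[0,0.014,0],0],
  [[0,0.021,0],0],
  [[0,0.028,0],0],
  [[0,0.035,0],0],
  [[0,0.042,0],0],
  [[0,0.049,0],0],
  [[0,0.056,0],0],
])

```text
t: 4.58
tcp_pos: [0.6104, 0.0975, 0.1392]
tool_rot: [[0.966, 0.257, -0.0], [0.257, -0.966, -0.0], [-0.0, 0.0, -1.0]]
ft_force: [-0.2, -0.7, -0.2]
gripper_width: -0.001
grasp_force: 0.0
```

Request:
apply_moves([
  [[0,0.006,0],0],
  [[0,0.012,0],0],
  [[0,0.018,0],0],
  [[0,0.024,0],0],
  [[0,0.03,0],0],
  [[0,0.03,0],0],
  [[0,0.03,0],0],
  [[0,0.03,0],0],
])

```text
t: 5.25
tcp_pos: [0.614, 0.0839, 0.1393]
tool_rot: [[0.966, 0.257, -0.0], [0.257, -0.966, 0.0], [-0.0, -0.0, -1.0]]
ft_force: [0.2, -0.0, -0.4]
gripper_width: -0.001
grasp_force: 0.0
```

Run:
```python
from h import *
import cv2
s=r.read_state();p=np.array(s['tcp_pos']);print(s['t'],p,s['ft_force'])
a=r.camera('side')
cv2.imwrite('pics/s4.png',cv2.resize(a[100:300,260:460],None,fx=3,fy=3,interpolation=2))
```

```text
5.25 [0.614  0.0839 0.1393] [ 0.1717 -0.0175 -0.4395]
```

View pics/s4.png

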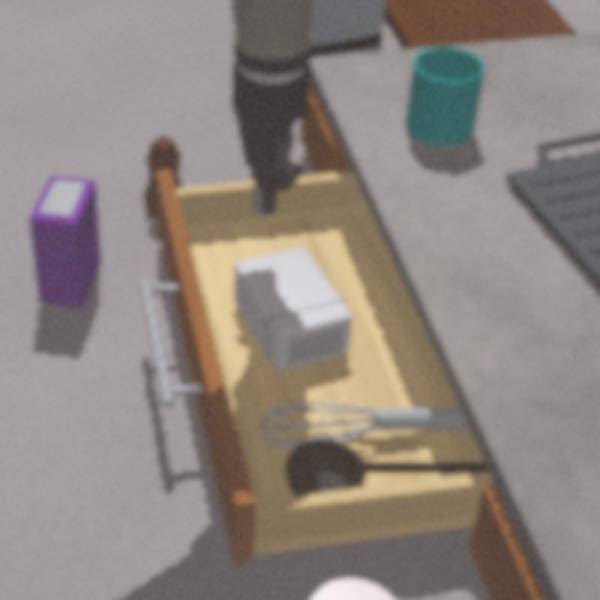

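The tin now lies on its broad face in the middle of the drawer at crop (295,310), clear of the whisk (320,425). Next I'll raise the tool, swing to the front of the handle and align with the drawer.

Request:
apply_moves([
  [[0,0,-0.07],0],
  [[0,0,-0.14],0],
  [[0,0,-0.184],0],
  [[-0.07,0.023,-0.184],0.1],
  [[-0.14,0.047,-0.184],0.2],
  [[-0.21,0.07,-0.184],0.3],
  [[-0.28,0.093,-0.184],0.337],
  [[-0.35,0.117,-0.184],0.337],
])

```text
t: 5.97
tcp_pos: [0.4584, -0.0182, 0.2312]
tool_rot: [[0.996, 0.084, 0.0], [0.084, -0.996, -0.0], [0.0, 0.0, -1.0]]
ft_force: [0.5, -0.9, 0.9]
gripper_width: -0.004
grasp_force: 0.0
```

Run:
```python
from h import *
s=r.read_state();p=np.array(s['tcp_pos']);R=np.array(s['tool_rot']);print(s['t'],p,R)
print(R.T@(np.array([.428,-.038,.062])-p)/.5)
```

```text
5.9667 [ 0.4584 -0.0182  0.2312] [[ 0.9965  0.0837  0.0001]
 [ 0.0837 -0.9965 -0.0001]
 [ 0.0001  0.0001 -1.    ]]
[-0.064   0.0344  0.3384]
```

Request:
apply_moves([
  [[-0.064,0.034,0],0],
  [[-0.064,0.034,0],0],
  [[-0.064,0.034,0.08],0],
  [[-0.064,0.034,0.16],0],
  [[-0.064,0.034,0.24],0],
  [[-0.064,0.034,0.31],0],
  [[-0.064,0.034,0.338],0],
  [[-0.064,0.034,0.338],0],
])

```text
t: 6.63
tcp_pos: [0.426, -0.0368, 0.0589]
tool_rot: [[0.996, 0.084, -0.008], [0.084, -0.996, 0.002], [-0.008, -0.002, -1.0]]
ft_force: [-0.6, -0.3, -0.5]
gripper_width: -0.004
grasp_force: 0.0
```

Run:
```python
from h import *
import cv2
s=r.read_state();p=np.array(s['tcp_pos']);print(s['t'],p,s['ft_force'])
b=r.camera('top');a=r.camera('side')
cv2.imwrite('pics/s5.png',np.hstack([cv2.resize(x,None,fx=2,fy=2,interpolation=2) for x in(b[90:290,200:400],a[100:300,260:460])]))
```

```text
6.6333 [ 0.426  -0.0368  0.0589] [-0.6255 -0.2983 -0.5303]
```

View pics/s5.png

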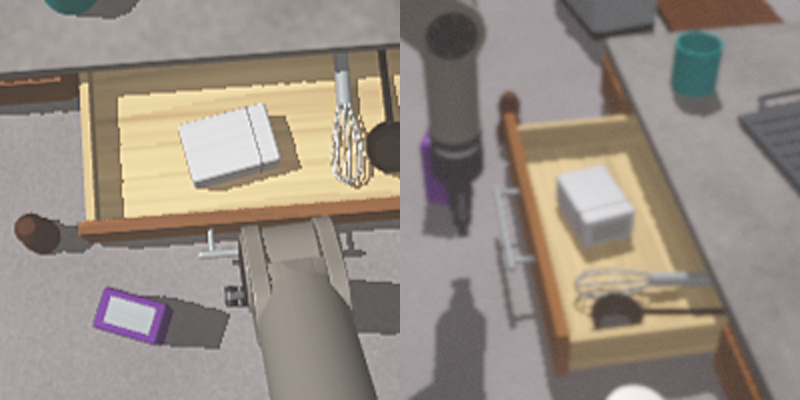

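The tin lies flat and clear of everything, and the fingertips are in front of the handle, level with it. Now I'll push gently.

Request:
apply_moves([
  [[0.02,0,0],0],
  [[0.04,0,0],0],
  [[0.055,0,0],0],
  [[0.065,0,0],0],
  [[0.072,0,0],0],
  [[0.079,0,0],0],
  [[0.086,0,0],0],
  [[0.094,0,0],0],
])

```text
t: 7.4
tcp_pos: [0.4756, -0.0337, 0.0621]
tool_rot: [[0.997, 0.083, -0.002], [0.083, -0.997, -0.0], [-0.002, 0.0, -1.0]]
ft_force: [-4.7, 0.1, 2.3]
gripper_width: 0.0
grasp_force: 1.3
```

Request:
apply_moves([
  [[0.008,0,0],0],
  [[0.017,0,0],0],
  [[0.027,0,0],0],
  [[0.037,0,0],0],
  [[0.047,0,0],0],
  [[0.057,0,0],0],
  [[0.067,0,0],0],
  [[0.077,0,0],0],
])

```text
t: 8.07
tcp_pos: [0.5149, -0.0302, 0.0619]
tool_rot: [[0.997, 0.083, -0.001], [0.083, -0.997, 0.0], [-0.001, -0.0, -1.0]]
ft_force: [-2.6, -0.1, -1.4]
gripper_width: 0.001
grasp_force: 1.5
```

Request:
apply_moves([
  [[0.01,0,0],0],
  [[0.02,0,0],0],
  [[0.03,0,0],0],
  [[0.04,0,0],0],
  [[0.05,0,0],0],
  [[0.06,0,0],0],
  [[0.07,0,0],0],
  [[0.08,0,0],0],
])

```text
t: 8.73
tcp_pos: [0.5551, -0.0269, 0.0623]
tool_rot: [[0.997, 0.083, 0.0], [0.083, -0.997, 0.0], [0.0, -0.0, -1.0]]
ft_force: [-3.7, 0.5, -1.7]
gripper_width: 0.002
grasp_force: 1.5
```

Request:
apply_moves([
  [[0.01,0,0],0],
  [[0.02,0,0],0],
  [[0.03,0,0],0],
  [[0.04,0,0],0],
  [[0.05,0,0],0],
  [[0.06,0,0],0],
  [[0.07,0,0],0],
  [[0.08,0,0],0],
])

```text
t: 9.4
tcp_pos: [0.595, -0.0235, 0.0623]
tool_rot: [[0.997, 0.083, 0.0], [0.083, -0.997, 0.0], [0.0, -0.0, -1.0]]
ft_force: [-2.8, 1.9, -1.1]
gripper_width: 0.002
grasp_force: 1.5
```

Request:
apply_moves([
  [[0.01,0,0],0],
  [[0.02,0,0],0],
  [[0.03,0,0],0],
  [[0.04,0,0],0],
  [[0.048,0,0],0],
  [[0.056,0,0],0],
  [[0.064,0,0],0],
  [[0.07,0,0],0],
])

```text
t: 10.07
tcp_pos: [0.6302, -0.0209, 0.0625]
tool_rot: [[0.997, 0.083, 0.001], [0.083, -0.997, -0.0], [0.001, 0.0, -1.0]]
ft_force: [-2.9, 1.0, -0.2]
gripper_width: -0.003
grasp_force: 1.3
```

Request:
apply_moves([
  [[0.005,0,0],0],
  [[0.01,0,0],0],
  [[0.015,0,0],0],
  [[0.02,0,0],0],
  [[0.025,0,0],0],
  [[0.03,0,0],0],
  [[0.035,0,0],0],
  [[0.04,0,0],0],
])

```text
t: 10.73
tcp_pos: [0.6497, -0.0191, 0.0625]
tool_rot: [[0.997, 0.083, 0.0], [0.083, -0.997, -0.0], [0.0, 0.0, -1.0]]
ft_force: [-3.0, 0.3, 1.5]
gripper_width: 0.001
grasp_force: 1.4
```

Now slower, watching for the force to rise at the stop.

Request:
apply_moves([
  [[0.004,0,0],0],
  [[0.008,0,0],0],
  [[0.012,0,0],0],
  [[0.016,0,0],0],
  [[0.019,0,0],0],
  [[0.022,0,0],0],
  [[0.025,0,0],0],
  [[0.028,0,0],0],
])

```text
t: 11.4
tcp_pos: [0.6634, -0.018, 0.0623]
tool_rot: [[0.997, 0.083, 0.0], [0.083, -0.997, -0.0], [0.0, 0.0, -1.0]]
ft_force: [-2.3, 0.7, 1.5]
gripper_width: -0.002
grasp_force: 1.3
```

Request:
apply_moves([
  [[0.002,0,0],0],
  [[0.004,0,0],0],
  [[0.006,0,0],0],
  [[0.008,0,0],0],
  [[0.01,0,0],0],
  [[0.012,0,0],0],
])

```text
t: 11.9
tcp_pos: [0.6693, -0.0175, 0.0623]
tool_rot: [[0.997, 0.083, 0.0], [0.083, -0.997, -0.0], [-0.0, 0.0, -1.0]]
ft_force: [-2.3, 0.5, 0.7]
gripper_width: 0.001
grasp_force: 1.3
```

Request:
apply_moves([
  [[0.002,0,0],0],
  [[0.004,0,0],0],
  [[0.006,0,0],0],
  [[0.008,0,0],0],
  [[0.01,0,0],0],
])

```text
t: 12.32
tcp_pos: [0.6744, -0.0171, 0.0623]
tool_rot: [[0.997, 0.083, 0.0], [0.083, -0.997, -0.0], [0.0, 0.0, -1.0]]
ft_force: [-2.3, 0.7, 1.5]
gripper_width: -0.0
grasp_force: 1.3
```

Run:
```python
from h import *
import cv2
s=r.read_state();print(s['t'],s['tcp_pos'],s['ft_force'])
b=r.camera('top');a=r.camera('side')
cv2.imwrite('pics/s6.png',np.hstack([cv2.resize(x,None,fx=2,fy=2,interpolation=2) for x in(b[50:250,140:340],a[100:300,260:460])]))
```

```text
12.3167 [ 0.6744 -0.0171  0.0623] [-2.3341  0.6775  1.5179]
```

View pics/s6.png

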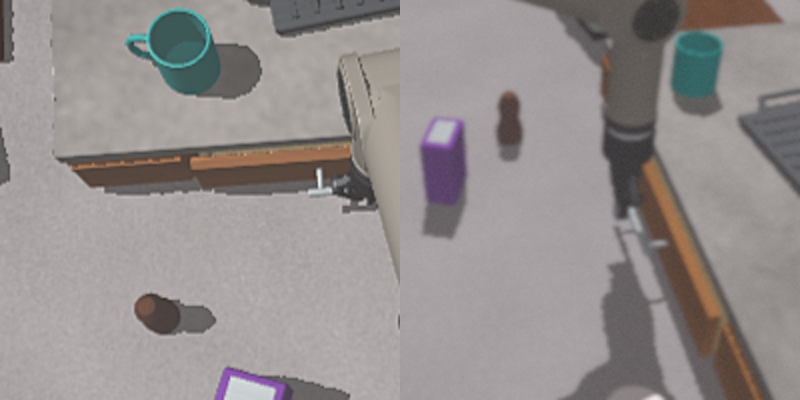

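The drawer front still stands a few mm proud of the fixed fronts (left crop 195,188 against 185,182), so I'll continue.

Request:
apply_moves([
  [[0.002,0,0],0],
  [[0.004,0,0],0],
  [[0.006,0,0],0],
  [[0.008,0,0],0],
  [[0.01,0,0],0],
])

```text
t: 12.83
tcp_pos: [0.6747, -0.0171, 0.0622]
tool_rot: [[0.996, 0.083, -0.01], [0.083, -0.997, -0.002], [-0.01, 0.001, -1.0]]
ft_force: [-13.6, -0.8, 9.5]
gripper_width: -0.002
grasp_force: 6.8
```

Request:
apply_moves([
  [[0.002,0,0],0],
  [[0.004,0,0],0],
  [[0.006,0,0],0],
  [[0.008,0,0],0],
])

```text
t: 13.17
tcp_pos: [0.6748, -0.0172, 0.0622]
tool_rot: [[0.996, 0.084, -0.019], [0.083, -0.997, -0.003], [-0.019, 0.001, -1.0]]
ft_force: [-21.6, -1.2, 15.7]
gripper_width: -0.0
grasp_force: 11.0
```

The tips stopped at x = 0.675 and the force rose, so this is the stop, after about 0.204 m of travel. I'll back off and check.

Request:
apply_moves([
  [[-0.01,0,0],0],
  [[-0.03,0,0],0],
  [[-0.07,0,0],0],
  [[-0.14,0,0],0],
  [[-0.21,0,0],0],
  [[-0.28,0,0],0],
  [[-0.35,0,0],0],
  [[-0.42,0,0],0],
])

```text
t: 13.83
tcp_pos: [0.4738, -0.0345, 0.0625]
tool_rot: [[0.997, 0.083, 0.004], [0.083, -0.997, -0.001], [0.003, 0.001, -1.0]]
ft_force: [-0.9, -0.7, 0.8]
gripper_width: 0.0
grasp_force: 0.0
```

Run:
```python
from h import *
import cv2
s=r.read_state();print(s['t'],s['tcp_pos'],s['ft_force'])
b=r.camera('top')
cv2.imwrite('pics/s7.png',cv2.resize(b[80:230,170:490],None,fx=2.5,fy=2.5,interpolation=2))
```

```text
13.8333 [ 0.4738 -0.0345  0.0625] [-0.8932 -0.6721  0.8256]
```

View pics/s7.png

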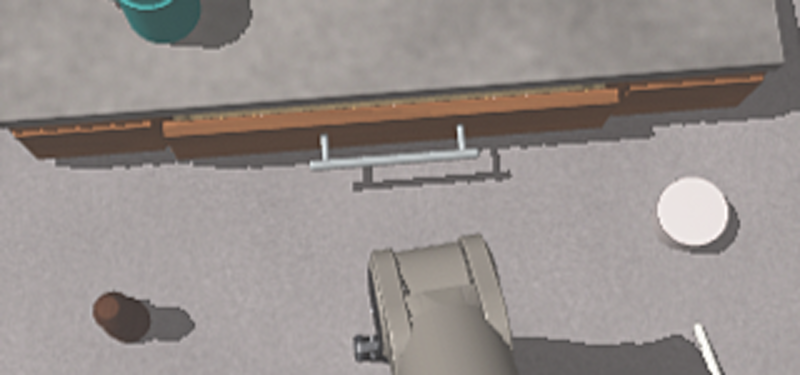

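The mill and ramekin are undisturbed. The front stands slightly proud of the side panels, so I'll measure front to concrete edge, which should be 20 mm when shut.

Run:
```python
from h import *
import cv2
b=r.camera('top')
for u in (260,290,370,395):
    print(u,[(v,tuple(int(x) for x in b[v,u])) for v in range(110,150)] if u==290 else '')
from scipy.ndimage import median_filter
for u in range(250,411,20):
    col=b[105:150,u].astype(int); g=col.sum(1); br=(col[:,2]-col[:,0])
    dark=105+int(np.argmax(-np.diff(g)[:25])) ; f=np.where(br>70)[0]+105
    print(u,dark,f.min(),f.max(),'edge',ray('top',u,dark+.5,.135)[:2],'front out',ray('top',u,f.max()+.5,.105)[:2])
def c(u,v,z): return ray('top',170+(u+.5)/2.5-.5,80+(v+.5)/2.5-.5,z)
print('handle',(c(312,165,.072)+c(478,152,.072))/2)
```

```text
260 
290 [(110, (155, 159, 163)), (111, (156, 160, 166)), (112, (158, 162, 166)), (113, (158, 160, 166)), (114, (158, 161, 167)), (115, (159, 161, 168)), (116, (163, 165, 171)), (117, (163, 167, 172)), (118, (158, 162, 167)), (119, (128, 129, 135)), (120, (72, 73, 76)), (121, (76, 75, 77)), (122, (86, 97, 107)), (123, (104, 132, 149)), (124, (97, 125, 151)), (125, (79, 106, 153)), (126, (80, 108, 151)), (127, (82, 109, 155)), (128, (83, 111, 156)), (129, (84, 114, 161)), (130, (78, 103, 145)), (131, (58, 64, 76)), (132, (60, 68, 84)), (133, (61, 71, 88)), (134, (61, 70, 88)), (135, (61, 70, 88)), (136, (62, 70, 89)), (137, (62, 71, 89)), (138, (60, 69, 85)), (139, (64, 72, 88)), (140, (83, 87, 96)), (141, (97, 97, 100)), (142, (97, 97, 101)), (143, (97, 96, 101)), (144, (91, 91, 96)), (145, (126, 125, 131)), (146, (169, 169, 176)), (147, (162, 162, 168)), (148, (161, 161, 167)), (149, (159, 159, 165))]
370 
395 
250 122 128 132 edge [0.7231 0.1915] front out [0.7056 0.1955]
270 120 127 131 edge [0.7292 0.1387] front out [0.709  0.1414]
290 119 125 129 edge [0.7325 0.0857] front out [0.7152 0.0871]
310 117 124 127 edge [0.7386 0.0327] front out [0.7215 0.0328]
330 116 122 126 edge [ 0.742  -0.0205] front out [ 0.7249 -0.0217]
350 114 121 124 edge [ 0.7481 -0.0738] front out [ 0.7311 -0.0763]
370 113 119 123 edge [ 0.7515 -0.1272] front out [ 0.7346 -0.131 ]
390 111 118 121 edge [ 0.7577 -0.1807] front out [ 0.7408 -0.1858]
410 110 116 120 edge [ 0.761  -0.2343] front out [ 0.7443 -0.2407]
handle [ 0.6881 -0.0168  0.072 ]
```

The front's outer face is about 17–20 mm in front of the concrete edge, and the handle has travelled 0.201 m against a firm stop. The drawer is shut and the arm touches nothing, so I'm handing in.

```bash
python3 -c "
from cell import r
print(r.job_done())"
```

```text
the job is handed in; nothing more can be done
None
```

The tin lies on its broad face in the middle of the drawer, clear of the ladle and whisk; the drawer was pushed gently to its stop (shut to within about 3 mm by camera), the mill and ramekin stand where they were, and the job is handed in (no verdict was shown).

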